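# Nip a glued carton in the ratchet clamp

## Task

Clamp the glued carton in the bench clamp: flip the ratchet's direction pawl over to closing, then swing the handle back and forth until the jaw holds the carton firmly against the far stop, with about 75 N (at least 40 N, and never over 150 N, which would crush it), and leave it clamped with the pawl still set to closing. Move the jaw only by the handle, keep your hand off the carton, and leave the other things where they are.

Things in the scene. Friction and masses are not known exactly. Their poses are not given: they have to be found in the camera images.
- clamp: bolted-down bench clamp for gluing cartons; grey base plate 150 x 350 x 12 mm. Origin on the table under the ratchet's upright axis; z up, y along the clamp from ratchet to jaws (plate spans y -50 to +300 mm). From -y to +y: handle and ratchet wheel on a grey housing, moving jaw, carton, fixed aluminium stop jaw, whose face is set anew each time somewhere between y = 230 and 245 mm
- axis (a point): centre of the dark steel ratchet wheel (68 mm across, 16 teeth 0.39 rad apart) at the underside of its teeth, 69 mm above the table, on the ratchet's axis. Turned counter-clockwise from above it closes the jaw, 10 mm per rad. Wheel and jaw rub with 0.8 Nm and stay where they are left, keeping up to about 80 N of squeeze
- handle (a joint): swing of the ratchet handle about the ratchet axis: 0 = pointing along the clamp's -y, grows counter-clockwise from above, stops at -0.8 and +0.8 rad. It turns the wheel one way (as the pawl is set) and clicks freely back; reversing, up to 0.5 rad is lost before it bites. It rubs a little (0.2 Nm) and stays where it is left
- knob_top (a point): top centre of the handle's upright black rubber knob, 170 mm from the ratchet axis; 24 mm across, 77 to 121 mm above the table, on a flat bar 26 mm wide whose top is at 67 mm. Pushed here square to the bar, the handle takes about 6 N while the jaw closes freely, plus 0.6 N for each 10 N of squeeze on the carton: some 10 to 12 N when it is firmly held
- pawl (a joint): direction pawl on the handle, an over-centre two-nosed rocker pivoted 52 mm from the ratchet axis. Near -0.4 (-0.27 while on a tooth): drives the wheel clockwise, opening, as found. Near +0.4 (0.27 on a tooth): drives counter-clockwise, closing. Snaps over past 0; positive is counter-clockwise from above. Cannot be flipped while it bears hard on a tooth
- pin_top (a point): top centre of the steel pin on the pawl's tail, 44 mm from the pawl's pivot and about 95 mm from the ratchet axis, over the handle bar; 10 mm across, 83 to 110 mm above the table. To set closing, push it sideways the way of the handle's counter-clockwise swing: about 34 mm of travel, 2 to 3 N, the handle may creep along
- jaw: moving jaw with a black sprung rubber face, slides along the clamp's y. Aluminium block 130 x 20 x 62 mm; origin at its lower edge in the middle of its back, 13.5 mm above the table; the rubber face stands 38 mm ahead (+y) of the origin and gives 1 mm per 25 N, at most 9 mm
- carton: closed cardboard carton to be clamped, 110 (x) x 90 (y, between the jaws) x 60 mm tall, 180 to 350 g, lying loose on the clamp's plate between jaw and stop with a gap on either side; origin under its centre, 12 mm above the table
- glue_bottle: bystander: white glue bottle, 44 mm across, 115 mm tall, beyond the clamp; origin under its centre
- tape_roll: bystander: roll of clear tape lying flat, 90 mm across, 48 mm tall, beyond the clamp; origin under its centre
- foot_plate: bystander: steel plate 100 x 70 x 8 mm lying on the robot's side of the clamp; origin under its centre
- small_carton: bystander: closed carton 130 x 90 x 50 mm to the right; not the one to be clamped; origin under its centre
- tape_gun: bystander: tape dispenser, 150 mm long, 98 mm tall, far right; origin under its centre
- mallet: bystander: hammer lying at the left
- mug: bystander: white mug, 80 mm across, 90 mm tall, far left; origin under its centre
Mind the look-alikes: they are no part of the job. What is shaped like the carton but pink or turquoise is not meant.

How it is judged:
By the outcome, as a careful person would: the job done as asked, in the order asked, and still so for the second after the job is handed in, with the robot touching nothing.
It also fails if it takes over 72 s, if anything falls off the work surface, if the arm or the gripper's body presses on something with over 40 N, if the wrist force passes 120 N, or if a joint passes its speed limit or range.

## Robot

A 6-joint arm with a two-finger parallel gripper is mounted at the origin on the work surface. World frame = base frame: x ahead of the robot, y to its left, z up, the work surface at z = 0. Lengths are in m, angles in rad, forces in N, time in s.
With the tool pointing down it reaches from about 0.3 to 0.775 m from the base axis. Payload 14.6 kg.
Tool frame: the origin (TCP) lies midway between the tips of the shut fingers; the grasp point (between the pads) lies 19 mm behind it (ctrl.tcp_to_grasp is the z of the grasp point in the tool frame, in m); z points along the fingers, y is the line along which they close (so a half turn about z gives the same grasp; the last joint's range is limited). The gripper opens to 94 mm and grips with 3 to 60 N. Pads are 16 mm wide; open, the fingers measure 119 mm over their backs; the gripper's body (75 mm by 177 mm) begins 78 mm behind the grasp point.
Start: joints at [-1.349, 0.3, 1.521, -0, 1.321, -0.067], TCP at [0.157, -0.527, 0.205] pointing down, gripper open.
Joint ranges: [-3.03, 3.03], [-0.79, 2.21], [0.23, 2.52], [-1.04, 4.18], [0, 3.07], [-2.55, 2.55]. Speed limits (rad/s): [2.22, 2.22, 2.57, 3.14, 3.14, 3.14].

## Interface

Orientations are given as [roll, pitch, yaw] about the fixed x, y, z axes, in that order (R = Rz(yaw) Ry(pitch) Rx(roll)).
In Python, from station import monitor, camera, ctrl gives the robot as it stands.
- The arm moves only by the tool apply_moves, never from a script. Its argument "plan" is one flat list of numbers, 4 for each row, row after row: the shift along the tool's x, y, z in mm, then the turn about the tool's z in rad. In form: [dx, dy, dz, spin, dx, dy, dz, spin, ...]. A call has 1 to 20 rows; each row shifts and turns the commanded pose from where the row before left it, along the tool's axes as they then stand; what a row does not reach is not made up. A row lasts 1/10 s, in which the tool goes at most 50 mm and 8.59 degrees, less where a joint would pass 70% of its speed; a pose out of reach is approached as far as the arm can. A call is refused whole if a number of a shift passes 50 or a number of a turn 0.15, either way. A call with a gripper value outside its range is refused whole. "hand" is the gripper command: -1 is shut, 1 is fully open, values between are in proportion, set as the call begins (left out, the last holds). The fingers move at their own pace and stop on an object; "squeeze" is the grip in N (left out, the last holds). Time passes only in rows, so rows that do not move let the fingers close. It gives the time, the measured TCP pose, the force, the opening and the grip force at its end, in the units of the state.
- monitor.get_obs(): the state, without advancing time (a new reading comes with each control period).
- camera(name): name is "scene" or "top"; returns a dict with "image" (400x640x3 uint8, red, green, blue), "range_z" (400x640 float32, m along the optical axis (not along the pixel's ray), 0 where there is no reading), "mtx" (3x3 intrinsics, pixels), "distortion" ([k1, k2, p1, p2, k3] as OpenCV has them; the pictures are not rectified), "rvec" (rotation vector, rad) and "tvec" (3), from world to camera coordinates, as OpenCV has them. Camera axes: x right, y down, z forward; pixel columns grow to the right and rows downward; lengths in m; the calibration is good to about 2 mm. A picture is of the moment at which its call begins.
- ctrl.hand_in(): hands the job in; it is judged then, once.
The state is a dict: "time_s": time; "qpos": joint angles; "joint_vel": joint speeds; "tau": joint torques, N m; "ee_pos": TCP position; "eef_rot": TCP orientation; "force": force on the tool from outside, world axes, zero at the start; "moment": the same for the moment, N m; "grip_width": finger opening in m; "grip_force": force on a finger pad.
Only numpy, scipy, OpenCV 4.12 (cv2) and the standard library are available. Lean on these libraries where they do the work, as an engineer would, in place of code of your own. Each camera call takes 0.05 s, during which the arm holds its last target. There are 200 camera calls.

## Working session

There is one attempt and no reset: what is moved stays moved. The work goes in short steps, Python scripts to look and compute and a tool call to move; the robot and the scene stay as the last step left them, time stands still between calls to the robot, and variables do not carry over. Pictures are saved under pics/ and viewed, at most 10 in all, crops included, and the job is handed in when it is done.

Besides the shell and the picture viewer there is one more tool, called after ">>>" as a command line: name --argument value ..., lists and objects as JSON in quotes. apply_moves: Moves the arm, as the interface text tells. Its arguments: {"type":"object","properties":{"plan":{"type":"array","items":{"type":"number"}},"hand":{"type":"number"},"squeeze":{"type":"number"}},"required":["plan"]}

```bash
mkdir -p pics; ls
cat > h.py <<'E'
import numpy as np, cv2
from station import monitor, camera, ctrl
def cloud(c):
    """world xyz for each pixel (400x640x3), nan where no range"""
    K=c["mtx"];D=np.array(c["distortion"],float)
    v,u=np.mgrid[0:400,0:640]
    p=cv2.undistortPoints(np.stack([u,v],-1).reshape(-1,1,2).astype(float),np.array(K),D).reshape(400,640,2)
    z=np.where(c["range_z"]>0,c["range_z"],np.nan)
    P=np.stack([p[...,0]*z,p[...,1]*z,z],-1)
    R=cv2.Rodrigues(np.array(c["rvec"],float))[0]
    return (P-np.ravel(c["tvec"]))@R
def proj(c,X):
    return cv2.projectPoints(np.array(X,float).reshape(-1,3),np.array(c["rvec"],float),np.array(c["tvec"],float),np.array(c["mtx"]),np.array(c["distortion"],float))[0].reshape(-1,2)
def save(n,img): cv2.imwrite("pics/"+n+".png",img[...,::-1])
E
python3 - <<'E'
from h import *
for n in("top","scene"):
    c=camera(n); save(n+"0",c["image"]); np.savez(n+"0.npz",**c)
    R=cv2.Rodrigues(np.array(c["rvec"],float))[0]; print(n,-R.T@np.ravel(c["tvec"]),R[2])
print(monitor.get_obs())
E
```

```text
pics
top [0.40888771 0.02799405 1.37555908] [ 0.05050629 -0.0085637  -0.99868703]
scene [1.21449973 0.55620646 1.22730214] [-0.50184514 -0.37096807 -0.78136684]
{'time_s': 0.1, 'qpos': array([-1.34861846e+00,  3.00421232e-01,  1.52151650e+00, -1.97892622e-05,
        1.32070949e+00, -6.65787892e-02]), 'joint_vel': array([ 0.00097313, -0.00039434, -0.00039704, -0.00174835, -0.00081945,
       -0.00232512]), 'tau': array([ 3.32230527e-03, -5.32639790e+01, -3.53281832e+01,  7.09921564e-02,
        2.34986236e-02, -7.03351498e-05]), 'ee_pos': array([ 0.15656912, -0.52699549,  0.20494101]), 'eef_rot': array([-3.14053915e+00, -5.10338698e-05,  2.88761538e-01]), 'force': array([-0.85837965, -0.53553173,  0.42642921]), 'moment': array([ 0.00540603, -0.0570657 , -0.04556506]), 'grip_force': 0.0, 'grip_width': 0.094220533378679}
```

View pics/top0.png

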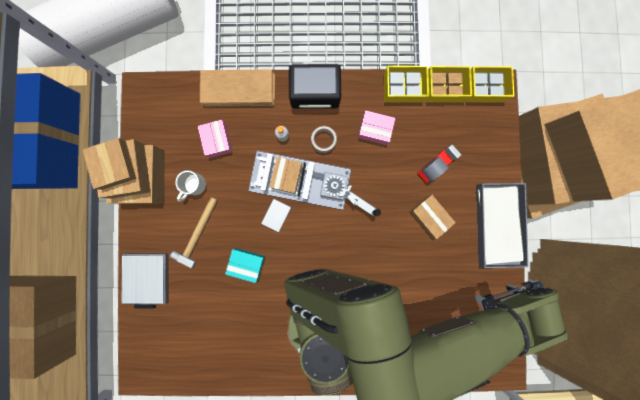

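View pics/scene0.png

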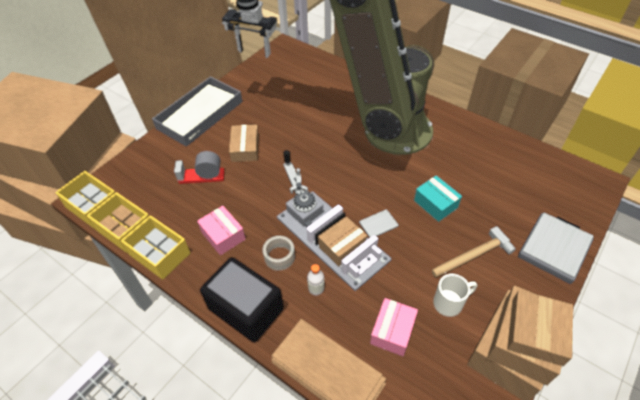

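The top view shows the clamp at (250–350, 152–208): wheel at (334,186), handle running to the knob at (375,211), and the brown carton between the jaws at (286,175). The other cartons are pink at (213,138) and (377,125), turquoise at (244,265), and the small brown one at (434,215), which lies off the clamp. The carton in the clamp is therefore the one meant. I'll enlarge it next.

Run:
```python
from h import *
t=dict(np.load("top0.npz"));s=dict(np.load("scene0.npz"))
a=cv2.resize(t["image"][145:220,240:390],None,fx=5,fy=5,interpolation=cv2.INTER_CUBIC)
save("crop_top",a)
b=cv2.resize(s["image"][145:290,270:400],None,fx=4,fy=4,interpolation=cv2.INTER_CUBIC)
save("crop_sc",b)
W=cloud(t)
for u,v in[(334,186),(375,211),(257,155),(252,190),(347,206),(286,175),(357,199)]: print(u,v,W[v,u].round(4))
# plate: z in 8..16mm region
m=np.zeros((400,640),bool);m[145:215,240:360]=1
P=W[m];P=P[(P[:,2]>.006)&(P[:,2]<.017)]
r=cv2.minAreaRect((P[:,:2]*1000).astype(np.float32));print(len(P),r,cv2.boxPoints(r))
# knob: z>0.09 near
m[:]=0;m[195:225,350:390]=1;Q=W[m]
for lo,hi in((.055,.075),(.075,.112),(.112,.13)):
    q=Q[(Q[:,2]>lo)&(Q[:,2]<hi)];print(lo,len(q),q.mean(0) if len(q) else 0)
```

```text
334 186 [ 0.5015 -0.0454  0.0911]
375 211 [ 0.4144 -0.1793  0.1224]
257 155 [0.6229 0.2289 0.0148]
252 190 [0.4956 0.2476 0.0129]
347 206 [ 0.4343 -0.0969  0.0026]
286 175 [0.5432 0.1201 0.0684]
357 199 [ 0.4571 -0.1262  0.0678]
1820 ((535.0679321289062, 72.64935302734375), (251.3359832763672, 426.4427490234375), 1.9956649541854858) [[ 402.051    281.36514]
 [ 416.90134 -144.81894]
 [ 668.08484 -136.06644]
 [ 653.2345   290.11765]]
0.055 164 [ 0.43656459 -0.14822692  0.06687929]
0.075 53 [ 0.44240616 -0.1252894   0.09225928]
0.112 40 [ 0.41027502 -0.18564703  0.11881311]
```

View pics/crop_top.png

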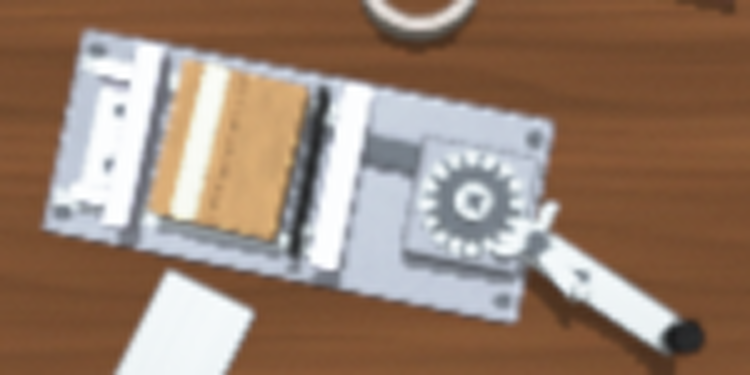

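View pics/crop_sc.png

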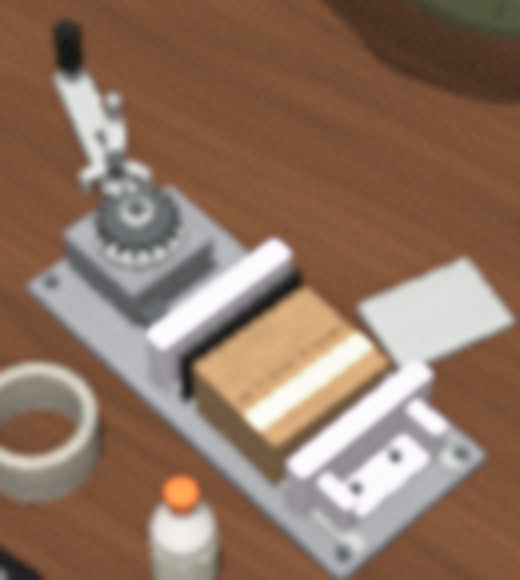

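Crop check: the brown carton with a cream tape strip sits between the jaws on the clamp's plate, at (230,150) in the top crop. The wheel is at (474,200), the knob at (686,335), and the pin on the bar's lower side at about (578,287). In the scene crop the pin's top is at (113,103) and the knob's at (67,30).

```bash
cat > loc.py <<'E'
from h import *
def ray(c,uv,z):
    p=cv2.undistortPoints(np.array(uv,float).reshape(-1,1,2),np.array(c["mtx"]),np.array(c["distortion"],float)).reshape(-1,2)
    R=cv2.Rodrigues(np.array(c["rvec"],float))[0];C=-R.T@np.ravel(c["tvec"])
    d=np.c_[p,np.ones(len(p))]@R
    return C+d*((z-C[2])/d[:,2])[:,None]
E
python3 - <<'E'
from loc import *
from scipy.optimize import least_squares
t=dict(np.load("top0.npz"));s=dict(np.load("scene0.npz"))
ct=lambda L:np.array(L)/5-.4+[240,145]
cs=lambda L:np.array(L)/4-.375+[270,145]
cor=ray(t,ct([(85,28),(553,120),(518,322),(42,230)]),.012)
corS=ray(s,cs([(485,455),(342,578),(28,288)]),.012)
M=np.array([(75,300),(75,-50),(-75,-50),(-75,300)])/1000
def f(p):
    c,n=np.cos(p[2]),np.sin(p[2]);R=np.array([[c,-n],[n,c]])
    return (M@R.T+p[:2]-cor[:,:2]).ravel()
r=least_squares(f,[.5,-.05,0]);print(r.x,(r.fun*1000).round(1));print("scene corners",corS.round(4), (corS-0))
x,y,th=r.x;R=np.array([[np.cos(th),-np.sin(th)],[np.sin(th),np.cos(th)]])
print("model corners",(M@R.T+r.x[:2]).round(4))
def loc(n,P):
    q=(P[:,:2]-r.x[:2])@R
    for a,b in zip(P,q): print(n,a.round(4),"clamp",(b*1000).round(1),"r",round(1000*np.hypot(*b),1),"ang",round(np.arctan2(b[0],-b[1]),3))
W=cloud(t)
loc("wheel t",ray(t,ct([(474,200)]),.09));loc("wheel s",ray(s,cs([(136,207)]),.09))
loc("knob t",ray(t,ct([(687,334)]),.121));loc("knob s",ray(s,cs([(67,30)]),.121))
loc("pin t",ray(t,ct([(580,275)]),.11));loc("pin s",ray(s,cs([(113,100)]),.11))
for n,c in(("top",t),("scene",s)):
    W=cloud(c);q=(W[...,:2]-r.x[:2])@R
    # carton, jaw, stop edges
    near=(abs(q[...,0])<.04)&(q[...,1]>.02)&(q[...,1]<.3)&(W[...,2]>.055)
    yy=q[...,1][near];zz=W[...,2][near]
    for b in np.arange(.03,.3,.004):
        k=(yy>=b)&(yy<b+.004)
        if k.any(): print(n,round(b*1000),k.sum(),np.median(zz[k]).round(4),end=' | ')
    print()
E
```

```text
[ 0.50692402 -0.04717244 -0.20234299] [-0.3  0.8  0.2 -1.4  0.   1.1  0.1 -0.5]
scene corners [[ 0.496   0.2645  0.012 ]
 [ 0.6407  0.2351  0.012 ]
 [ 0.5722 -0.105   0.012 ]] [[ 0.49604282  0.26454322  0.012     ]
 [ 0.64069502  0.23508557  0.012     ]
 [ 0.57217092 -0.10501638  0.012     ]]
model corners [[ 0.6407  0.2316]
 [ 0.5703 -0.1112]
 [ 0.4234 -0.0811]
 [ 0.4937  0.2618]]
wheel t [ 0.5064 -0.0469  0.09  ] clamp [-0.6  0.2] r 0.6 ang -1.854
wheel s [ 0.5067 -0.0445  0.09  ] clamp [-0.8  2.6] r 2.7 ang -2.849
knob t [ 0.413  -0.1862  0.121 ] clamp [ -64.1 -155. ] r 167.7 ang -0.392
knob s [ 0.4136 -0.183   0.121 ] clamp [ -64.2 -151.8] r 164.8 ang -0.4
pin t [ 0.4535 -0.1165  0.11  ] clamp [-38.4 -78.6] r 87.5 ang -0.454
pin s [ 0.4442 -0.1137  0.11  ] clamp [-48.1 -77.8] r 91.5 ang -0.554
top 30 27 0.0612 | top 34 21 0.0591 | top 38 19 0.0572 | top 42 4 0.0562 | top 82 14 0.072 | top 86 28 0.0732 | top 90 27 0.0744 | top 94 26 0.0744 | top 98 26 0.0753 | top 102 16 0.074 | top 114 27 0.0712 | top 118 27 0.0725 | top 122 4 0.0721 | top 126 4 0.0676 | top 130 26 0.0721 | top 1
[... 887 characters left out ...]
9 | scene 130 13 0.0704 | scene 134 26 0.073 | scene 138 33 0.0719 | scene 142 36 0.0723 | scene 146 25 0.0722 | scene 150 28 0.0723 | scene 154 35 0.0731 | scene 158 33 0.0724 | scene 162 27 0.0721 | scene 166 33 0.0721 | scene 170 32 0.0725 | scene 174 29 0.0736 | scene 178 34 0.0725 | scene 182 32 0.0726 | scene 186 28 0.0729 | scene 190 38 0.0728 | scene 194 27 0.0719 | scene 198 30 0.0729 | scene 202 36 0.0741 | scene 206 29 0.0737 | scene 210 33 0.0737 | scene 214 33 0.0727 | scene 218 62 0.0702 | scene 222 37 0.0658 | scene 234 15 0.074 | scene 238 33 0.075 | scene 242 39 0.0755 | scene 246 30 0.0751 | scene 250 82 0.0684 | scene 254 9 0.0666 | scene 258 1 0.058 | scene 270 1 0.0554 |
```

>>> apply_moves --plan '[0,0,0,-0.114,0,0,0,-0.114,0,0,0,-0.114,0,0,0,-0.114,0,0,0,-0.114,0,0,0,-0.114,36,0,0,0,36,0,0,0,36,0,0,0,36,0,0,0,36,0,0,0,36,0,0,0,36,0,0,0,36,-3,0,0,36,-3,0,0,36,-3,0,0,36,-3,0,0,36,-3,0,0,35,-3,0,0,35,-3,0,0]' --hand -1 --squeeze 20

```text
time_s: 2.1
ee_pos: [0.4223, -0.099, 0.2054]
eef_rot: [-3.141, 0.0, 0.973]
force: [0.1, 0.0, -0.0]
grip_width: 0.0003
grip_force: 0.0
```

>>> apply_moves --plan '[0,0,25,0,0,0,25,0,0,0,25,0,0,0,20,0,0,0,10,0,0,0,8,0,0,0,0,0,0,0,0,0]'

```text
time_s: 2.9
ee_pos: [0.4222, -0.1007, 0.0931]
eef_rot: [3.141, -0.0, 0.973]
force: [-0.8, 0.1, 0.9]
grip_width: 0.0004
grip_force: 0.0
```

```bash
cat > look.py <<'E'
import sys
from loc import *
t=camera("top");s=camera("scene")
np.savez("t_"+sys.argv[1]+".npz",**t);np.savez("s_"+sys.argv[1]+".npz",**s)
a=cv2.resize(t["image"][150:225,300:400],(400,300),interpolation=cv2.INTER_CUBIC)
b=cv2.resize(s["image"][130:230,255:355],(400,400),interpolation=cv2.INTER_CUBIC)
o=np.zeros((400,800,3),np.uint8);o[:300,:400]=a;o[:,400:]=b
save(sys.argv[1],o)
E
python3 look.py l1
```

```text
(no output)
```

View pics/l1.png

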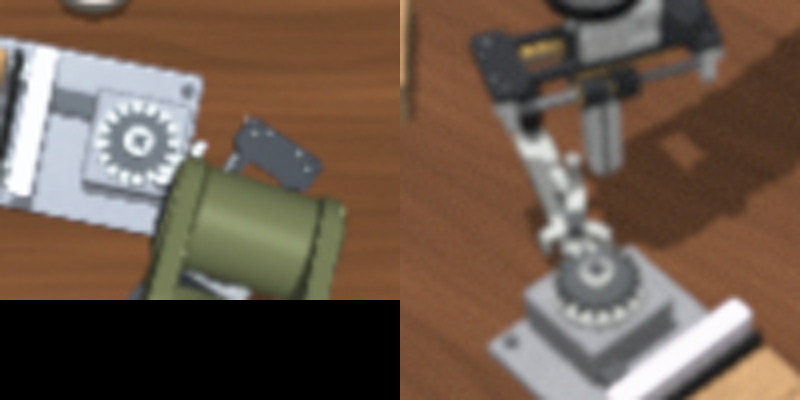

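The scene half shows the shut fingers at (605,150), just to the clockwise side of the pin at (573,165), with a clear gap. I'll push the pin counter-clockwise.

>>> apply_moves --plan '[0,4,0,0,0,4,0,0,0,4,0,0,0,4,0,0]'

```text
time_s: 3.4
ee_pos: [0.4354, -0.1098, 0.0924]
eef_rot: [-3.141, 0.0, 0.973]
force: [-1.3, 0.6, 0.3]
grip_width: 0.0007
grip_force: 0.3
```

>>> apply_moves --plan '[0,4,0,0,0,4,0,0,0,4,0,0,0,4,0,0]'

```text
time_s: 3.8
ee_pos: [0.4487, -0.1187, 0.0925]
eef_rot: [3.141, -0.0, 0.973]
force: [0.6, -0.6, 0.7]
grip_width: 0.0005
grip_force: 0.0
```

>>> apply_moves --plan '[0,4,0,0,0,4,0,0,0,4,0,0]'

```text
time_s: 4.1
ee_pos: [0.4584, -0.1253, 0.0924]
eef_rot: [-3.141, -0.0, 0.973]
force: [-0.3, 2.1, 0.5]
grip_width: 0.0002
grip_force: 0.8
```

```bash
python3 look.py l2
```

```text
(no output)
```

View pics/l2.png

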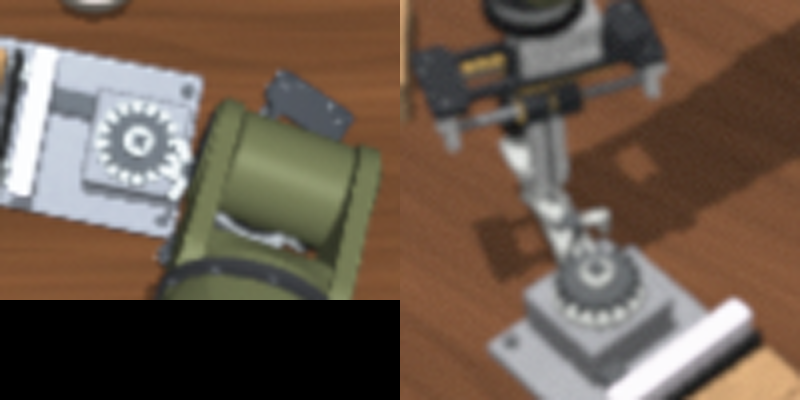

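>>> apply_moves --plan '[0,-10,0,0,0,-8,0,0,0,0,-20,0,0,0,-25,0,0,0,-20,0,-20,2,0,0,-25,5,0,0,-25,5,0,0,-10,0,0,0,0,0,0,0,0,0,0,0]' --hand -0.2

```text
time_s: 5.3
ee_pos: [0.4083, -0.1874, 0.1575]
eef_rot: [3.142, -0.0, 0.973]
force: [0.2, 1.2, -0.1]
grip_width: 0.0375
grip_force: 0.0
```

```bash
python3 look.py l3
```

```text
(no output)
```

View pics/l3.png

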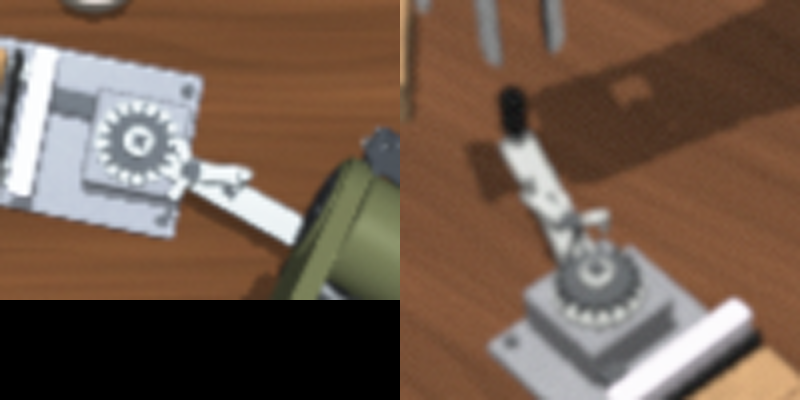

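The pawl has flipped. In the top half its tail and pin are now on the counter-clockwise side of the bar at (245,178), and the knob is at (513,92) in the scene half. I'll compute the knob's position now.

Run:
```python
from loc import *
s=dict(np.load("s_l3.npz"))
W=cloud(s); m=np.zeros((400,640),bool); m[145:168,272:295]=1
m&=(s["image"].sum(2)<150)&(W[...,2]>.07)&(W[...,2]<.13)
v,u=np.nonzero(m);P=W[m];print(len(P),u.min(),u.max(),v.min(),v.max(),P.mean(0),P[:,2].max())
top=P[P[:,2]>.114];print(len(top),top.mean(0))
k=ray(s,[[u.mean(),v.mean()]],.099);print(k)
for K in(k[0],top.mean(0)):
    d=K[:2]-[.5067,-.046];print(np.hypot(*d),np.arctan2(d[1],d[0])+np.pi/2+.203)
```

```text
73 280 286 152 163 [ 0.42826369 -0.18628231  0.10767709] 0.1243631869859082
30 [ 0.42679049 -0.18770358  0.11956715]
[[ 0.42212312 -0.19208267  0.099     ]]
0.16879986807162803 -0.3218096574825993
0.16268200438033736 -0.3104676583253994
```

>>> apply_moves --plan '[3,14,0,-0.075,0,0,0,0,0,0,15,0,0,0,20,0,0,0,15,0,0,0,12,0,0,0,11,0,0,0,0,0]' --hand 0

```text
time_s: 6.2
ee_pos: [0.421, -0.1929, 0.0833]
eef_rot: [-3.14, -0.0, 1.047]
force: [0.6, 0.2, -1.1]
grip_width: 0.0471
grip_force: 0.0
```

>>> apply_moves --plan '[0,0,0,0,0,0,0,0,0,0,0,0,0,0,0,0]' --hand -0.42 --squeeze 20

```text
time_s: 6.6
ee_pos: [0.4217, -0.1935, 0.0848]
eef_rot: [3.141, -0.0, 1.048]
force: [-0.9, 0.0, -0.3]
grip_width: 0.0274
grip_force: 0.0
```

>>> apply_moves --plan '[0.3,10.2,0,-0.06,0.3,10.2,0,-0.06,0.3,10.2,0,-0.06,0.3,10.2,0,-0.06,0.3,10.2,0,-0.06,0.3,10.2,0,-0.06,0.3,10.2,0,-0.06,0.3,10.2,0,-0.06,0.3,10.2,0,-0.06,0.3,10.2,0,-0.06]'

```text
time_s: 7.6
ee_pos: [0.5192, -0.2154, 0.0844]
eef_rot: [-3.14, -0.001, 1.65]
force: [-5.8, 3.0, 2.5]
grip_width: 0.0274
grip_force: 2.9
```

```bash
cat > st.py <<'E'
from loc import *
o=monitor.get_obs();d=o["ee_pos"][:2]-[.5067,-.046]
y=o["eef_rot"][2];f=o["force"]
print("a",np.arctan2(d[1],d[0])+np.pi/2+.203,"r",np.hypot(*d),"a_from_yaw",y-np.pi/2+.203,"Ft",f[0]*np.sin(y)-f[1]*np.cos(y),"Fr",f[0]*np.cos(y)+f[1]*np.sin(y))
def jaw():
    for n in("top","scene"):
        c=camera(n);W=cloud(c);q=(W[...,:2]-[.5067,-.0465])@np.array([[np.cos(.203),np.sin(.203)],[-np.sin(.203),np.cos(.203)]])
        b=c["image"].min(2)>190
        m=b&(abs(q[...,0])<.045)&(q[...,1]>.06)&(q[...,1]<.135)&(W[...,2]>.065)&(W[...,2]<.085)
        y=q[...,1][m]*1000
        z=(~b)&(abs(q[...,0])<.045)&(q[...,1]>.11)&(q[...,1]<.232)&(W[...,2]>.062)&(W[...,2]<.08)&(c["image"][...,0]>120)
        w=q[...,1][z]*1000
        print(n,"jaw top y",np.percentile(y,[3,50,97]).round(1) if len(y) else None,"carton",np.percentile(w,[2,98]).round(1) if len(w) else None)
import sys
if len(sys.argv)>1: jaw()
E
python3 st.py j
```

```text
a 0.2766449809551323 r 0.16982656739709637 a_from_yaw 0.2823152731558955 Ft -5.575921964746616 Fr 3.4783463415094573
top jaw top y [ 89.3  98.4 107.5] carton [131.2 218.4]
scene jaw top y [ 91.5 102.3 110.9] carton [111.4 222.2]
```

>>> apply_moves --plan '[0.3,10.2,0,-0.06,0.3,10.2,0,-0.06,0.3,10.2,0,-0.06,0.3,10.2,0,-0.06,0.3,10.2,0,-0.06,0.3,10.2,0,-0.06,0.3,10.2,0,-0.06]'

```text
time_s: 8.4
ee_pos: [0.5868, -0.1957, 0.0843]
eef_rot: [-3.14, -0.001, 2.068]
force: [-6.9, 0.1, 2.7]
grip_width: 0.0272
grip_force: 2.9
```

```bash
python3 st.py j
```

```text
a 0.6945284401955762 r 0.1697764244683011 a_from_yaw 0.7001940308560946 Ft -6.029166752475679 Fr 3.3581265558275497
top jaw top y [ 93.3 102.4 111.7] carton [130.7 219.4]
scene jaw top y [ 96.2 106.5 114.9] carton [114.2 223.6]
```

>>> apply_moves --plan '[0.42,-11.9,0,0.07,0.42,-11.9,0,0.07,0.42,-11.9,0,0.07,0.42,-11.9,0,0.07,0.42,-11.9,0,0.07,0.42,-11.9,0,0.07,0.42,-11.9,0,0.07,0.42,-11.9,0,0.07,0.42,-11.9,0,0.07,0.42,-11.9,0,0.07,0.42,-11.9,0,0.07,0.42,-11.9,0,0.07,0.42,-11.9,0,0.07,0.42,-11.9,0,0.07,0.42,-11.9,0,0.07,0.42,-11.9,0,0.07,0.42,-11.9,0,0.07,0.42,-11.9,0,0.07,0.42,-11.9,0,0.07,0.42,-11.9,0,0.07]'

```text
time_s: 10.5
ee_pos: [0.3724, -0.1516, 0.0847]
eef_rot: [3.14, -0.001, 0.661]
force: [1.0, -2.0, 0.3]
grip_width: 0.0271
grip_force: 0.8
```

```bash
python3 st.py j
```

```text
a -0.7013470119364265 r 0.17085216126872113 a_from_yaw -0.7065676293547278 Ft 2.2313062644444934 Fr -0.43054636062412965
top jaw top y [ 93.4 102.7 112.1] carton [130.5 219.8]
scene jaw top y [ 95.2 106.  114.9] carton [114.3 223.5]
```

>>> apply_moves --plan '[0.3,10.2,0,-0.06,0.3,10.2,0,-0.06,0.3,10.2,0,-0.06,0.3,10.2,0,-0.06,0.3,10.2,0,-0.06,0.3,10.2,0,-0.06,0.3,10.2,0,-0.06,0.3,10.2,0,-0.06,0.3,10.2,0,-0.06,0.3,10.2,0,-0.06,0.3,10.2,0,-0.06,0.3,10.2,0,-0.06,0.3,10.2,0,-0.06,0.3,10.2,0,-0.06]'

```text
time_s: 12.0
ee_pos: [0.4954, -0.2159, 0.0841]
eef_rot: [-3.14, -0.001, 1.51]
force: [-5.8, 5.5, 1.4]
grip_width: 0.0269
grip_force: 2.9
```

```bash
python3 st.py j
```

```text
a 0.13672732444346697 r 0.17031656454724473 a_from_yaw 0.1426358802643632 Ft -6.172009146288454 Fr 5.1671284571888485
top jaw top y [ 99.7 109.3 118.4] carton [136.4 225.7]
scene jaw top y [102.3 112.8 121.3] carton [120.8 229.1]
```

>>> apply_moves --plan '[0.3,10.2,0,-0.06,0.3,10.2,0,-0.06,0.3,10.2,0,-0.06,0.3,10.2,0,-0.06,0.3,10.2,0,-0.06]'

```text
time_s: 12.6
ee_pos: [0.5456, -0.2117, 0.0841]
eef_rot: [-3.14, -0.001, 1.808]
force: [-6.9, 3.0, 1.4]
grip_width: 0.0274
grip_force: 2.9
```

```bash
python3 st.py j
```

```text
a 0.43376955999167616 r 0.17017611251560832 a_from_yaw 0.44048049454686117 Ft -6.04309955901737 Fr 4.5445729686255145
top jaw top y [102.4 111.9 121.1] carton [139.4 228.6]
scene jaw top y [104.8 115.6 125.2] carton [123.7 230.5]
```

>>> apply_moves --plan '[0.3,10.2,0,-0.06,0.3,10.2,0,-0.06,0.1,5.1,0,-0.03]'

```text
time_s: 13.0
ee_pos: [0.57, -0.204, 0.0841]
eef_rot: [-3.14, -0.0, 1.957]
force: [-6.5, -0.1, 0.7]
grip_width: 0.0272
grip_force: 3.0
```

```bash
python3 st.py j
```

```text
a 0.5838931295704015 r 0.17021191584119005 a_from_yaw 0.5891045831156638 Ft -6.092706283045111 Fr 2.3510454186103953
top jaw top y [104.  113.3 122.6] carton [140.6 229.4]
scene jaw top y [106.3 116.6 125.3] carton [124.5 230.1]
```

>>> apply_moves --plan '[0.3,10.2,0,-0.06,0.3,10.2,0,-0.06]'

```text
time_s: 13.3
ee_pos: [0.5881, -0.1954, 0.0841]
eef_rot: [-3.14, -0.001, 2.076]
force: [-6.1, -0.5, -1.6]
grip_width: 0.0272
grip_force: 3.0
```

```bash
python3 st.py j
```

```text
a 0.7016042041209101 r 0.1701476080106425 a_from_yaw 0.7085592305983683 Ft -5.58081432210658 Fr 2.5291644840583634
top jaw top y [105.2 114.3 124.2] carton [142.1 229.2]
scene jaw top y [107.3 118.4 127.2] carton [125.8 230.5]
```

>>> apply_moves --plan '[0.42,-11.9,0,0.07,0.42,-11.9,0,0.07,0.42,-11.9,0,0.07,0.42,-11.9,0,0.07,0.42,-11.9,0,0.07,0.42,-11.9,0,0.07,0.42,-11.9,0,0.07,0.42,-11.9,0,0.07,0.42,-11.9,0,0.07,0.42,-11.9,0,0.07,0.42,-11.9,0,0.07,0.42,-11.9,0,0.07,0.42,-11.9,0,0.07,0.42,-11.9,0,0.07,0.42,-11.9,0,0.07,0.42,-11.9,0,0.07,0.42,-11.9,0,0.07,0.42,-11.9,0,0.07]'

```text
time_s: 15.2
ee_pos: [0.3897, -0.1706, 0.0849]
eef_rot: [3.139, -0.001, 0.81]
force: [1.1, -1.3, 0.3]
grip_width: 0.0274
grip_force: 0.6
```

>>> apply_moves --plan '[0.3,10.2,0,-0.06,0.3,10.2,0,-0.06,0.3,10.2,0,-0.06,0.3,10.2,0,-0.06,0.3,10.2,0,-0.06,0.3,10.2,0,-0.06]'

```text
time_s: 15.8
ee_pos: [0.4404, -0.2029, 0.0845]
eef_rot: [-3.14, -0.001, 1.176]
force: [-7.4, 8.8, 5.2]
grip_width: 0.0274
grip_force: 4.7
```

```bash
python3 st.py j
```

```text
a -0.1967276723248313 r 0.1703088276614945 a_from_yaw -0.19181650812487688 Ft -10.238576015005679 Fr 5.247043936746327
top jaw top y [107.7 117.  126.4] carton [141.6 229.5]
scene jaw top y [110.1 121.  129.6] carton [128.1 230.8]
```

The jaw went on 2.7 mm while the carton stayed put, so the rubber face is compressed about 2.8 mm, or 70 N. The knob force of 10.2 N against 5.9 N free gives about 72 N, which agrees. I'll release and lift clear.

>>> apply_moves --plan '[0,-1.5,0,0,0,0,0,0]'

```text
time_s: 16.1
ee_pos: [0.4391, -0.2024, 0.0844]
eef_rot: [-3.141, -0.001, 1.174]
force: [-4.2, 4.7, -0.2]
grip_width: 0.0271
grip_force: 2.5
```

>>> apply_moves --plan '[0,0,0,0,0,0,0,0,0,0,0,0,0,0,-10,0,0,0,-20,0,0,0,-30,0,0,0,-30,0,-25,0,-20,0,-30,0,0,0,-30,0,0,0,-30,0,0,0,-30,0,0,0,0,0,0,0]' --hand 0

```text
time_s: 17.4
ee_pos: [0.3832, -0.3391, 0.1951]
eef_rot: [3.141, 0.001, 1.175]
force: [1.2, -0.3, -0.0]
grip_width: 0.047
grip_force: 0.0
```

```bash
python3 st.py j; python3 look.py l4
```

```text
a -0.19591886277843767 r 0.31805530287593714 a_from_yaw -0.19317913361967004 Ft 1.198305840853647 Fr 0.12606301837550626
top jaw top y [107.8 117.  126.4] carton [141.5 229.6]
scene jaw top y [110.2 120.7 129.2] carton [128.8 230.1]
```

View pics/l4.png

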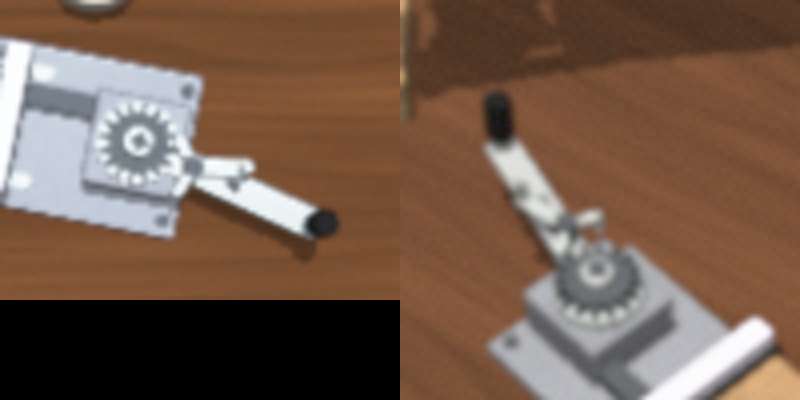

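The jaw held at 117.0 mm after release. The pawl's tail is still on the closing side at (245,168), and the robot is clear of everything, so I'll hand in.

```bash
python3 -c "
from station import ctrl
print(ctrl.hand_in())"
```

```text
the job is handed in; nothing more can be done
None
```

I flipped the pawl to closing and clamped the carton against the far stop at an estimated 70 N (from knob force and rubber compression, not measured directly). The jaw held after release, the pawl is still set to closing, and the job is handed in after about 18 s; hand-in returned no verdict.

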